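# Load the last empty well of the cup carousel from the nested stack

## Task

First turn the cup carousel by its black knob until its one empty well lies at the front opening, lined up with the red pointer. Then lift only the top white cup off the nested stack, leaving the two below nested where they stand, and set it down upright, without dropping it, in that well so that it sits flat on the well's floor. Leave the bottles and the wax block beside the stack where they are.

Things in the scene. Friction and masses are not known exactly. Their poses are not given: they have to be found in the camera images.
- housing: Fixed grey housing, 270 x 270 mm base; origin under its centre, on the turning axis; its -x is the open front. Red pointer at local x = -130 mm, top 26 mm above the worktop. Walls carry a clear cover, 78 to 83 mm above the worktop, from local x = -40 mm to +135 mm over the full width: wells can be reached from above only in front of it.
- carousel (a joint): Angle (rad) of the dark teal disc (diameter 242 mm, top 22 mm above the worktop) about the housing's vertical axis, anticlockwise from above positive; at 0 or any whole turn (2 pi) the empty well lies at the load mark. Turns over a full turn either way with light friction (0.08 N m), stays where left. Four wells at 90 degrees: three hold fixed white cups, one is empty.
- knob_grip (a point): Middle of the carousel's black bar knob, on the turning axis, 104 mm above the worktop. The bar is 54 mm long, 16 mm thick, from 88 to 115 mm above the worktop and 5 mm above the clear cover; its length points along the line from the axis to the empty well, so it is gripped across that line. It turns with the disc.
- well (a point): Centre of the floor of the empty well, 22 mm above the worktop and 85 mm from the turning axis; round it stands an aluminium collar, inner diameter 46 mm, outer 58 mm, 6 mm high. Moves with the disc.
- load_mark (a point): Fixed loading point at the housing's front opening, 85 mm in front of the turning axis towards the red pointer and 22 mm above the worktop: where the empty well's centre must be.
- cup_top: Top cup, white, blue line at the rim; origin under its centre, z up; 60 g. 48 mm high, foot diameter 38 mm, widening to 55 mm at 36 mm, then an upright rim band, diameter 61 mm, from 38.5 to 48 mm; wall 3 mm, inside floor at 20 mm. It stands on the next cup's inside floor with 2 mm play; only its part above 28 mm is clear of the next cup's rim: fingers reaching lower pinch that too.
- cup_mid: Second cup of the stack, same shape and frame as the top cup; must stay nested.
- cup_low: Lowest cup of the stack, same shape and frame, on a fixed cork coaster 4 mm thick and 72 mm across; must stay.
- dropper_bottle: Loose amber dropper bottle, diameter 37 mm, 108 mm high, close beside the stack; origin at the centre of its underside. Obstacle, not to be disturbed.
- glue_bottle: Loose tall cream squeeze bottle, diameter 65 mm, 233 mm high, on the other side of the stack; origin at the centre of its underside. Obstacle, not to be disturbed.
- wax_block: Loose yellow wax block, 40 x 55 x 18 mm, lying beside the stack; origin at the centre of its underside. Not to be disturbed.
Not all that is in view belongs to the job. What is shaped like the cup_top but green or pink is not meant.

How it is judged:
On the way, in this order (a step that is already met when the one before it is completed fails the run):
1. the empty well is turned to the load mark, within 12 mm, and left at rest, the stack still untouched (horizontal distance between well and load_mark below 0.012 m and velocity of joint carousel between -0.05 and 0.05 rad/s and distance of cup_top from where it was at the start of the episode below 0.015 m), for 0.2 s.
2. the top cup is lifted clear of the next one, which stays within 15 mm of its place (z of cup_top in the frame of cup_mid above 0.055 m and distance of each of cup_mid, cup_low from where it was at the start of the episode below 0.015 m and angle between each of cup_mid, cup_low's own z axis and vertical below 0.12 rad), for 0.1 s.
At the end, for the whole second after the job is handed in: The empty well is within 12 mm of the load mark; the top cup stands in it, within 7 mm of its centre and 4 mm of its floor, upright within 0.07 rad and at rest; the other two cups are within 15 mm of where they stood and upright within 0.12 rad (horizontal distance between well and load_mark below 0.012 m and horizontal distance between cup_top and well below 0.007 m and z of cup_top in the frame of well between -0.004 and 0.004 m and angle between cup_top's own z axis and vertical below 0.07 rad and linear speed of cup_top below 0.02 m/s and distance of each of cup_mid, cup_low from where it was at the start of the episode below 0.015 m and angle between each of cup_mid, cup_low's own z axis and vertical below 0.12 rad); the robot touches nothing.
It fails at once if the second or the lowest cup is pulled or knocked out of its place by more than 25 mm (distance of any of cup_mid, cup_low from where it was at the start of the episode above 0.025 m).
It fails at once if the top cup is let go more than 20 mm above the well's floor height once taken from the stack (z of cup_top in the frame of cup_mid above 0.055 m and z of cup_top in the frame of well above 0.02 m and contact force between the fingers and cup_top below 0.01 N).
It fails at once if a bottle or the wax block is moved by more than 25 mm (distance of any of dropper_bottle, glue_bottle, wax_block from where it was at the start of the episode above 0.025 m).
It fails at once if a bottle is tipped by more than 0.3 rad (angle between any of dropper_bottle, glue_bottle's own z axis and vertical above 0.3 rad).
It also fails if it takes over 64 s, if anything falls off the work surface, if the arm or the gripper's body presses on something with over 40 N, if the wrist force passes 120 N, or if a joint passes its speed limit or range.

## Robot

A 6-joint arm with a two-finger parallel gripper is mounted at the origin on a cart in front of the work surface, level with it; the furniture and walls round the work are solid. World frame = base frame: x ahead of the robot, y to its left, z up, the work surface at z = 0. Lengths are in m, angles in rad, forces in N, time in s.
With the tool pointing down it reaches from about 0.25 to 0.725 m from the base axis. Payload 4 kg.
Tool frame: the origin (TCP) lies midway between the tips of the shut fingers; the grasp point (between the pads) lies 19 mm behind it; z points along the fingers, x is the direction in which the jaws open and shut, and the axes are right-handed (so a half turn about z gives the same grasp; the last joint's range is limited). The gripper opens to 85 mm and grips with 20 to 120 N. Pads are 22 mm wide; open, the fingers measure 114 mm over their backs; the gripper's body (76 mm by 85 mm) begins 54 mm behind the grasp point. The pads swing forward as they close: fully open they stand 13 mm farther back than shut.
Start: joints at [1.262, 0.241, 0.005, 1.335, 0, 1.571], TCP at [0.152, 0.476, 0.231] pointing down, gripper open.
Joint ranges: [-2.72, 2.72], [-1.05, 1.87], [-1.09, 1.28], [-1.99, 2.15], [-1.42, 1.44], [-3.14, 3.14]. Speed limits (rad/s): [2.79, 2.79, 3.14, 3.14, 3.14, 3.14].

## Interface

Orientations are given as a unit quaternion [x, y, z, w].
In Python, from workcell import bot, vision, ticket gives the robot as it stands.
- The arm moves only by the tool play_rows, never from a script. Its argument "deltas" is one flat list of numbers, 5 for each row, row after row: the opening, from 0 (shut) to 1 (fully open), then the shift along the tool's x, y, z in units of 60 mm (1.0 is 60 mm), then the turn about the tool's z in degrees. A call has 1 to 12 rows; each row shifts and turns the pose as measured when the row begins, along the tool's axes as they then stand; what a row does not reach is not made up. A row lasts 1/8 s, in which the tool goes at most 62.5 mm and 10.7 degrees, less where a joint would pass 70% of its speed; a pose out of reach is approached as far as the arm can. A call is refused whole if a number of a shift passes 1 or a number of a turn 10.7, either way. A call with a gripper value outside its range is refused whole. The fingers move at their own pace and stop on an object; the grip force is fixed at half the most. Time passes only in rows, so rows that do not move let the fingers close. It gives the time, the measured TCP pose, the force and the opening at its end, in the units of the state.
- bot.get_obs(): the state, without advancing time (a new reading comes with each control period).
- vision.camera(name): name is "scene" or "side" or "wrist"; returns a dict with "color" (400x640x3 uint8, blue, green, red), "intrinsics" (3x3 intrinsics, pixels), "rvec" (rotation vector, rad) and "tvec" (3), from world to camera coordinates, as OpenCV has them. Camera axes: x right, y down, z forward; pixel columns grow to the right and rows downward; lengths in m; the calibration is good to about 2 mm. A picture is of the moment at which its call begins. There is no depth.
- ticket.job_done(): hands the job in, once; it reports no verdict.
The state is a dict: "clock": time; "joint_pos": joint angles; "joint_vel": joint speeds; "tau": joint torques, N m; "eef_pos": TCP position; "tool_rot": TCP orientation; "ft_force": force on the tool from outside, world axes, zero at the start; "ft_torque": the same for the moment, N m; "grip_width": finger opening in m.
Only numpy, scipy, OpenCV 4.12 (cv2) and the standard library are available. Lean on these libraries where they do the work, as an engineer would, in place of code of your own. Each camera call takes 0.05 s, during which the arm holds its last target. There are 200 camera calls.

## Working session

There is one attempt and no reset: what is moved stays moved. The work goes in short steps, Python scripts to look and compute and a tool call to move; the robot and the scene stay as the last step left them, time stands still between calls to the robot, and variables do not carry over. Pictures are saved under pics/ and viewed, about 8 in all and at most 12, crops included, and the job is handed in when it is done.

Besides the shell and the picture viewer there is one more tool, called in YAML: its name, and indented under it one key for each argument. play_rows: Moves the arm, as the interface text tells. Its arguments: {"type":"object","properties":{"deltas":{"type":"array"}},"required":["deltas"]}

```bash
mkdir -p pics; cat > h.py <<'E'
import numpy as np, cv2
from workcell import bot, vision, ticket
def cam(n):
    c=vision.camera(n); R=cv2.Rodrigues(np.array(c['rvec'],float))[0]; t=np.array(c['tvec'],float).ravel()
    return dict(img=c['color'],K=np.array(c['intrinsics'],float),R=R,t=t,rvec=np.array(c['rvec'],float))
def ray(c,u,v,z):
    d=c['R'].T@np.linalg.inv(c['K'])@np.array([u,v,1.]); o=-c['R'].T@c['t']
    return o+d*(z-o[2])/d[2]
def proj(c,P): return cv2.projectPoints(np.array(P,float).reshape(-1,1,3),c['rvec'],c['t'],c['K'],None)[0].reshape(-1,2)
E
python3 - <<'E'
from h import *
import pickle
D={n:cam(n) for n in('scene','side','wrist')}
pickle.dump(D,open('d0.pkl','wb'))
for n,c in D.items(): cv2.imwrite(f'pics/{n}0.png',c['img']); print(n,-c['R'].T@c['t'],c['R'][2])
o=bot.get_obs(); print(o)
E
```

```text
scene [-0.14746139 -1.02481937  0.91340042] [ 0.47105495  0.68601678 -0.55451619]
side [0.49556365 1.00893656 0.67922865] [ 0.06139906 -0.85839978 -0.50929361]
wrist [0.08498225 0.49727237 0.37354897] [ 0.26313501 -0.08467485 -0.96103597]
{'clock': 0.15, 'joint_pos': array([ 1.26195769e+00,  2.41254505e-01,  4.04557295e-03,  1.33523839e+00,
       -4.52704290e-07,  1.57078305e+00]), 'joint_vel': array([-0.00051379, -0.00337743,  0.0042033 , -0.00169588, -0.00079548,
        0.00010503]), 'tau': array([ 8.47022625e-05, -3.72633648e+01,  2.52639377e+01,  1.23581733e-02,
        1.64375342e-05,  2.20046394e-05]), 'eef_pos': array([0.15182767, 0.47587757, 0.23061474]), 'tool_rot': array([ 8.07446250e-01,  5.89940566e-01, -6.66418292e-04,  4.87168748e-04]), 'ft_force': array([ 0.20552628, -1.08266862,  0.2551443 ]), 'ft_torque': array([ 0.05079153,  0.03133833, -0.0352785 ]), 'grip_width': 0.08502502004470384}
```

View pics/scene0.png

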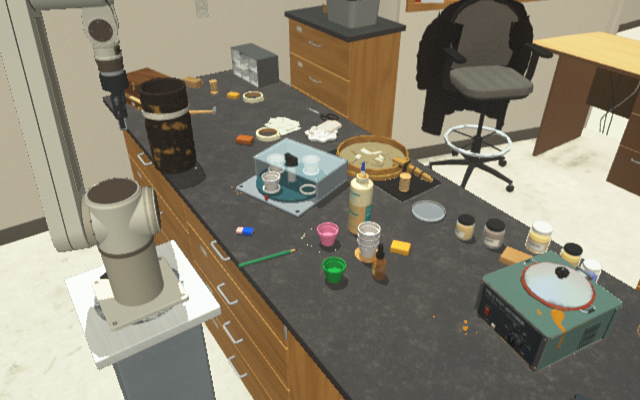

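View pics/side0.png

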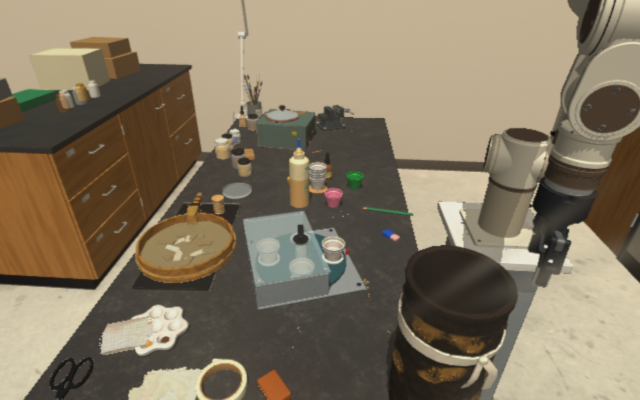

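Scene: stack at about (368,243), housing with knob at (291,160), and the empty well's collar at about (308,189). Side: knob at (301,235), stack at (317,177). I'll zoom in on both.

```bash
python3 - <<'E'
from h import *
import pickle
D=pickle.load(open('d0.pkl','rb'))
a=cv2.resize(D['scene']['img'][130:290,230:420],None,fx=4,fy=3.7,interpolation=cv2.INTER_CUBIC)
a=cv2.resize(D['scene']['img'][135:285,230:420],(760,600),interpolation=cv2.INTER_CUBIC)
b=cv2.resize(D['side']['img'][140:310,230:380],(529,600),interpolation=cv2.INTER_CUBIC)
cv2.imwrite('pics/a.png',a);cv2.imwrite('pics/b.png',b)
E
```

```text
(no output)
```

View pics/a.png

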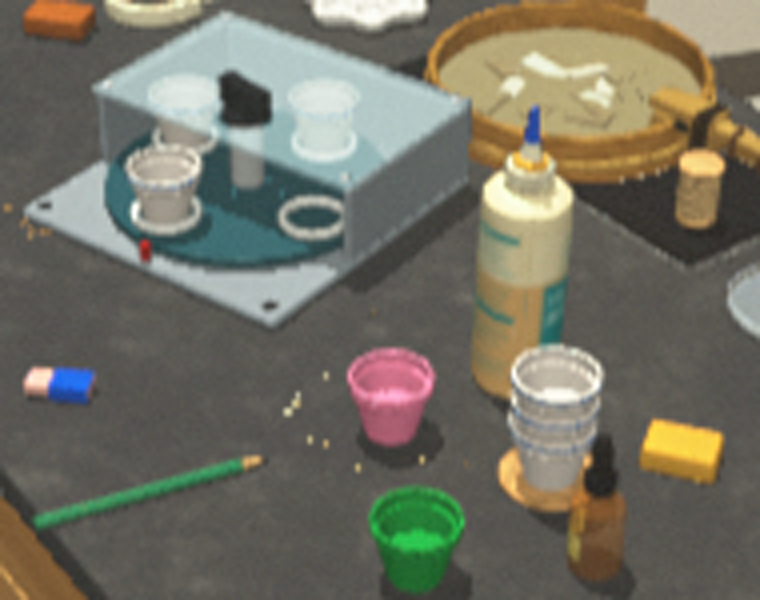

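View pics/b.png

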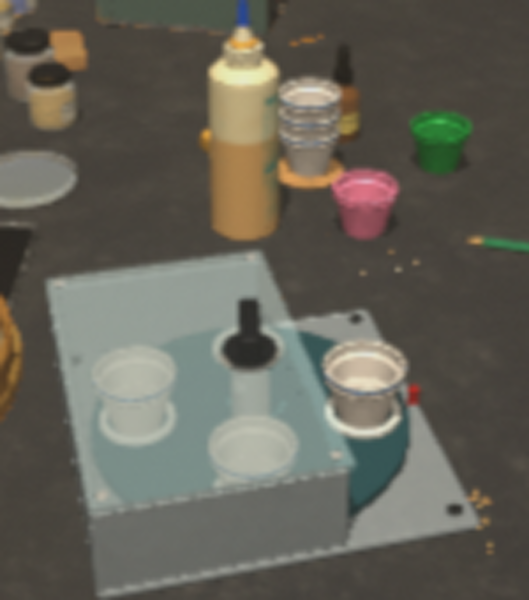

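```bash
python3 - <<'E'
from h import *
import pickle
np.set_printoptions(precision=4,suppress=True)
D=pickle.load(open('d0.pkl','rb')); s,d=D['scene'],D['side']
S=lambda u,v,z: ray(s,230+u/4,135+v/4,z)[:2]
T=lambda u,v,z: ray(d,230+u/3.527,140+v/3.527,z)[:2]
w=S(313,217,.028); print('well',w)
f=S(165,214,.028);b=S(323,138,.028);l=S(185,135,.028)
print('f,b,l',f,b,l,'mid fb',(f+b)/2,'mid wl',(w+l)/2)
print('side f,b?,l', T(362,413,.028),T(253,488,.028),T(137,420,.028),'w',T(250,345,.028))
print('pointer',S(145,243,.026),T(414,388,.026))
print('base front corners',S(25,213,.005),S(270,325,.005),'side',T(362,312,.005),T(475,525,.005))
print('cover corners S',S(228,13,.083),S(470,100,.083),S(347,178,.083),S(97,88,.083))
print('cover corners T',T(48,283,.083),T(262,252,.083),T(352,463,.083),T(95,505,.083))
print('knob S',S(245,88,.115),'T',T(248,302,.115))
print('cup rim',S(556,374,.092),T(310,100,.092))
print('coaster',S(543,478,.004),T(308,173,.004))
print('dropper base',S(597,570,.0),'glue',S(512,385,0),T(243,225,0))
print('dropper top',S(604,440,.108),T(344,50,.108))
print('glue top',S(534,112,.233),T(242,0,.233))
print('wax',S(681,450,.018),'pink',S(391,370,.048),'green',S(416,512,.048))
E
```

```text
well [0.5998 0.1283]
f,b,l [0.5025 0.1995] [0.676  0.2288] [0.5799 0.2999] mid fb [0.5893 0.2141] mid wl [0.5898 0.2141]
side f,b?,l [0.5019 0.2082] [0.5754 0.2969] [0.6695 0.2302] w [0.595  0.1295]
pointer [0.4694 0.1739] [0.4626 0.1721]
base front corners [0.4234 0.298 ] [0.5076 0.0485] side [0.5066 0.0426] [0.4188 0.2968]
cover corners S [0.6761 0.3834] [0.7613 0.1342] [0.6065 0.089 ] [0.5126 0.3267]
cover corners T [0.7546 0.135 ] [0.5902 0.0753] [0.5062 0.3279] [0.6666 0.3807]
knob S [0.5867 0.2075] T [0.5887 0.1944]
cup rim [ 0.5742 -0.2097] [ 0.5684 -0.1935]
coaster [ 0.5687 -0.2103] [ 0.5702 -0.2031]
dropper base [ 0.5427 -0.2999] glue [ 0.6195 -0.1105] [ 0.6263 -0.1017]
dropper top [ 0.5419 -0.2961] [ 0.5391 -0.2815]
glue top [ 0.6232 -0.1127] [ 0.6236 -0.0989]
wax [ 0.6563 -0.2533] pink [ 0.5187 -0.0966] green [ 0.4446 -0.2301]
```

```bash
cat > plan.py <<'E'
from h import *
def plan(tgt,yaw,n,grip=None):
    """n equal rows from the measured pose to tgt [x,y,z], tool-x yaw (deg), tool down"""
    o=bot.get_obs(); p=np.array(o['eef_pos']); q=o['tool_rot']
    from scipy.spatial.transform import Rotation as Ro
    R=Ro.from_quat(q); x=R.as_matrix()[:,0]; y0=np.degrees(np.arctan2(x[1],x[0]))
    dy=yaw-y0; d=(np.array(tgt)-p)
    print('pos',p.round(4),'yaw',round(y0,1),'w',round(o['grip_width'],4),'F',np.round(o['ft_force'],1),'t',round(o['clock'],2),'tilt',R.as_matrix()[:,2].round(3),'step mm',round(1e3*np.linalg.norm(d)/n,1))
    for i in range(n):
        a=np.radians(y0+dy*i/n); X=np.array([np.cos(a),np.sin(a)]);Y=np.array([np.sin(a),-np.cos(a)])
        e=d[:2]/n; print(f'{X@e/.06:.2f},{Y@e/.06:.2f},{-d[2]/n/.06:.2f},{-dy/n:.1f}')
E
python3 - <<'E'
from plan import *
import pickle
D=pickle.load(open('d0.pkl','rb'))
for z in(0.15,.2,.25,.3): print(z,ray(D['scene'],163,90,z)[:2],ray(D['side'],458,280,z)[:2])
plan([.588,.213,.21],187,12)
E
```

```text
0.15 [0.41740801 0.90887475] [0.2473815  0.40961226]
0.2 [0.38041108 0.7822247 ] [0.27082904 0.46623469]
0.25 [0.34341416 0.65557464] [0.29427657 0.52285713]
0.3 [0.30641723 0.52892458] [0.31772411 0.57947956]
pos [0.1518 0.4759 0.2306] yaw 72.3 w 0.085 F [ 0.2 -1.1  0.3] t 0.15 tilt [-0.001 -0.002 -1.   ] step mm 42.5
-0.16,0.69,0.03,-9.6
-0.28,0.65,0.03,-9.6
-0.38,0.60,0.03,-9.6
-0.47,0.53,0.03,-9.6
-0.55,0.44,0.03,-9.6
-0.62,0.34,0.03,-9.6
-0.67,0.23,0.03,-9.6
-0.70,0.12,0.03,-9.6
-0.71,0.00,0.03,-9.6
-0.70,-0.12,0.03,-9.6
-0.67,-0.23,0.03,-9.6
-0.62,-0.34,0.03,-9.6
```

play_rows:
  deltas: [1,-0.61,0.5,0,0,1,-0.61,0.5,0,0,1,-0.61,0.5,0,0,1,-0.61,0.5,0,0]

```text
clock: 0.65
eef_pos: [0.2224, 0.2974, 0.2288]
tool_rot: [0.806, 0.592, -0.002, 0.001]
ft_force: [1.9, 0.5, 1.0]
grip_width: 0.0854
```

```bash
python3 -c "
from plan import *
plan([.588,.213,.21],187,11)"
```

```text
pos [0.2224 0.2974 0.2288] yaw 72.7 w 0.0854 F [1.9 0.5 1. ] t 0.65 tilt [-0.001 -0.004 -1.   ] step mm 34.2
0.04,0.57,0.03,-10.4
-0.06,0.57,0.03,-10.4
-0.16,0.55,0.03,-10.4
-0.26,0.51,0.03,-10.4
-0.34,0.45,0.03,-10.4
-0.42,0.38,0.03,-10.4
-0.48,0.30,0.03,-10.4
-0.53,0.21,0.03,-10.4
-0.56,0.11,0.03,-10.4
-0.57,0.01,0.03,-10.4
-0.56,-0.09,0.03,-10.4
```

play_rows:
  deltas: [1,0.04,0.57,0.03,-10.4,1,-0.06,0.57,0.03,-10.4,1,-0.16,0.55,0.03,-10.4,1,-0.26,0.51,0.03,-10.4,1,-0.34,0.45,0.03,-10.4,1,-0.42,0.38,0.03,-10.4,1,-0.48,0.3,0.03,-10.4,1,-0.53,0.21,0.03,-10.4,1,-0.56,0.11,0.03,-10.4,1,-0.57,0.01,0.03,-10.4,1,-0.56,-0.09,0.03,-10.4,1,0,0,0,0]

```text
clock: 2.15
eef_pos: [0.6004, 0.2147, 0.2028]
tool_rot: [-0.093, 0.996, -0.003, -0.005]
ft_force: [-0.3, 0.3, -0.1]
grip_width: 0.0855
```

```bash
python3 - <<'E'
from plan import *
import pickle
plan([.588,.213,.21],187,2)
c=cam('wrist'); pickle.dump(c,open('w1.pkl','wb')); cv2.imwrite('pics/w1.png',c['img'])
print(proj(c,[[.589,.214,.115],[.5998,.1283,.028],[.508,.1865,.022]]).round(0))
E
```

```text
pos [0.6004 0.2147 0.2028] yaw -169.4 w 0.0855 F [-0.3  0.3 -0.1] t 2.15 tilt [-0.009 -0.006 -1.   ] step mm 7.3
0.10,0.00,-0.06,-178.2
-0.10,-0.00,-0.06,-178.2
[[335. 204.]
 [337.  90.]
 [412. 166.]]
```

View pics/w1.png

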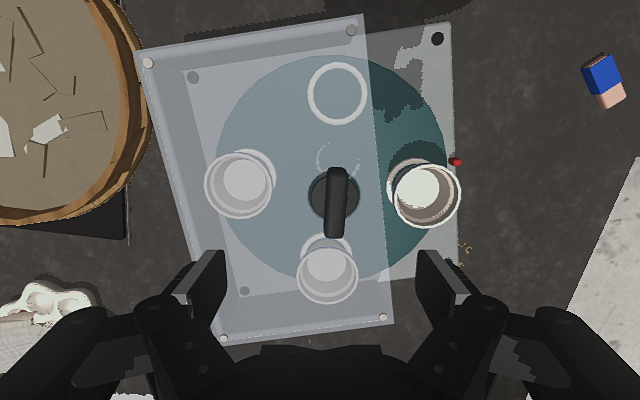

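```bash
python3 - <<'E'
from h import *
import pickle
c=pickle.load(open('w1.pkl','rb'))
r=lambda u,v,z: ray(c,u,v,z)[:2].round(4)
L,Rr,B=r(237,187,.07),r(428,196,.07),r(327,272,.07); w=r(337,93,.028)
print(L,Rr,B,w,'mid',(L+Rr)/2,'mid2',(B+w)/2)
print('pointer',r(455,161,.026),'cover front edge',r(363,16,.083),r(393,322,.083),'back',r(138,52,.083),r(223,342,.083))
g=cv2.cvtColor(c['img'],6)[150:250,310:365]
m=(g<45).astype(np.uint8); n,lab,st,ce=cv2.connectedComponentsWithStats(m)
print(st[1:],ce[1:])
for v in range(165,242,6):
  print(v,[int(x) for x in cv2.cvtColor(c['img'],6)[v,318:356:2]])
print('knob top ctr',r(337,199,.115), 'ends',r(338,169,.115),r(335,233,.115))
E
```

```text
[0.6725 0.2272] [0.5029 0.2043] [0.5779 0.2954] [0.5988 0.1309] mid [0.5877  0.21575] mid2 [0.58835 0.21315]
pointer [0.4682 0.1729] cover front edge [0.5934 0.0771] [0.5067 0.3297] back [0.7549 0.1325] [0.6654 0.3816]
[[  0  17  47  71 691]
 [ 46  40   2   1   2]
 [ 47  42   1   2   2]
 [ 47  45   1   3   3]
 [  1  50   1   2   2]
 [ 47  50   1   1   1]
 [  1  53   1   1   1]
 [ 46  52   2   3   3]
 [  3  57   1   2   2]
 [ 44  56   2   3   3]
 [ 12  64   1   1   1]] [[24.73371925 46.67004342]
 [46.5        40.        ]
 [47.         42.5       ]
 [47.         46.        ]
 [ 1.         50.5       ]
 [47.         50.        ]
 [ 1.         53.        ]
 [46.33333333 53.        ]
 [ 3.         57.5       ]
 [44.66666667 57.        ]
 [12.         64.        ]]
165 [164, 133, 135, 138, 138, 136, 139, 141, 143, 139, 141, 140, 139, 135, 135, 136, 136, 136, 135]
171 [133, 132, 148, 129, 92, 28, 33, 32, 33, 32, 33, 32, 32, 31, 64, 139, 136, 133, 161]
177 [62, 69, 49, 32, 39, 35, 45, 54, 57, 55, 54, 53, 52, 50, 40, 57, 107, 72, 136]
183 [65, 65, 65, 66, 37, 36, 44, 58, 56, 55, 56, 54, 55, 
[... 156 characters left out ...]
, 51, 40, 29, 60, 58, 58, 59]
201 [65, 65, 64, 57, 32, 41, 53, 58, 60, 58, 56, 52, 46, 40, 28, 60, 59, 58, 57]
207 [64, 64, 65, 41, 33, 42, 57, 59, 58, 57, 54, 52, 44, 39, 47, 56, 58, 58, 58]
213 [60, 65, 65, 38, 36, 46, 62, 58, 59, 57, 52, 48, 42, 38, 59, 58, 45, 114, 136]
219 [136, 137, 129, 43, 38, 49, 62, 61, 57, 54, 51, 49, 40, 22, 140, 136, 135, 135, 134]
225 [135, 135, 147, 27, 40, 54, 62, 60, 56, 52, 49, 44, 40, 38, 138, 135, 134, 135, 134]
231 [134, 133, 144, 37, 43, 58, 63, 59, 54, 50, 48, 44, 38, 103, 137, 135, 135, 134, 135]
237 [186, 186, 186, 183, 72, 39, 40, 42, 43, 39, 34, 32, 120, 134, 134, 135, 135, 134, 133]
knob top ctr [0.5881 0.2096] ends [0.5919 0.187 ] [0.5842 0.2368]
```

```bash
python3 -c "
from plan import *
plan([.588,.214,.092],-172.5,3)"
```

```text
pos [0.5993 0.215  0.2031] yaw -169.4 w 0.0852 F [-0.6 -0.3 -0.5] t 2.2 tilt [-0.009 -0.006 -1.   ] step mm 37.2
0.06,0.01,0.62,1.0
0.06,0.00,0.62,1.0
0.06,0.00,0.62,1.0
```

play_rows:
  deltas: [1,0.1,0.01,0.4,1.5,1,0.09,0,0.5,1.5,1,0,0,0.5,0,1,0,0,0.4,0,1,0,0,0,0]

```text
clock: 2.82
eef_pos: [0.5812, 0.2147, 0.094]
tool_rot: [-0.064, 0.998, -0.003, -0.006]
ft_force: [0.2, 0.6, 0.7]
grip_width: 0.085
```

```bash
python3 -c "
from plan import *
plan([.588,.214,.092],-172.5,1)"
```

```text
pos [0.5812 0.2147 0.094 ] yaw -172.7 w 0.085 F [0.2 0.6 0.7] t 2.83 tilt [-0.011 -0.006 -1.   ] step mm 7.1
-0.11,-0.03,0.03,-0.2
```

play_rows:
  deltas: [1,-0.11,-0.03,0.02,0,1,0,0,0,0,0,0,0,0,0,0,0,0,0,0,0,0,0,0,0,0,0,0,0,0,0,0,0,0,0,0,0,0,0,0]

```text
clock: 3.82
eef_pos: [0.5878, 0.2147, 0.0981]
tool_rot: [-0.064, 0.998, -0.002, -0.005]
ft_force: [-0.7, -0.4, 0.9]
grip_width: 0.0146
```

play_rows:
  deltas: [0,0,0,0,9,0,0,0,0,9,0,0,0,0,9,0,0,0,0,9]

```text
clock: 4.32
eef_pos: [0.5871, 0.2148, 0.0981]
tool_rot: [0.257, 0.966, -0.003, -0.005]
ft_force: [-1.6, -0.8, 1.3]
grip_width: 0.0145
```

```bash
python3 -c "
from plan import *
plan([.588,.214,.095],108.9,4)"
```

```text
pos [0.5871 0.2148 0.0981] yaw 150.2 w 0.0145 F [-1.6 -0.8  1.3] t 4.33 tilt [-0.011 -0.003 -1.   ] step mm 0.8
-0.00,-0.00,0.01,10.3
-0.00,-0.00,0.01,10.3
-0.00,0.00,0.01,10.3
-0.00,0.00,0.01,10.3
```

Forces are small. I'll continue the turn.

play_rows:
  deltas: [0,0,0,0,10,0,0,0,0,10,0,0,0,0,10,0,0,0,0,10,0,0,0,0,0]

```text
clock: 4.95
eef_pos: [0.5866, 0.2155, 0.0981]
tool_rot: [0.58, 0.814, -0.004, -0.005]
ft_force: [-1.3, -1.0, 0.4]
grip_width: 0.0148
```

```bash
python3 - <<'E'
from plan import *
import pickle
plan([.588,.214,.095],108.9,1)
D={n:cam(n) for n in('scene','wrist')}; pickle.dump(D,open('d2.pkl','wb'))
cv2.imwrite('pics/w2.png',D['wrist']['img'])
E
```

```text
pos [0.5866 0.2155 0.0981] yaw 109.0 w 0.0148 F [-1.3 -1.   0.4] t 4.95 tilt [-0.012 -0.001 -1.   ] step mm 3.7
-0.03,0.01,0.05,0.1
```

View pics/w2.png

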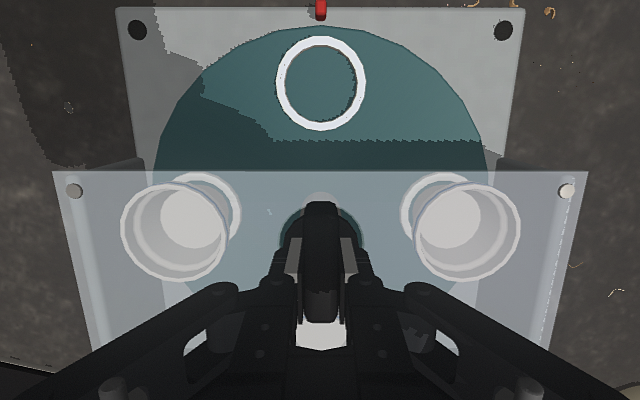

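The well is at (321,83) and the pointer at (321,10), so they are lined up. I'll measure the well position, then release.

play_rows:
  deltas: [0.3,0,0,0,0,0.5,0,0,0,0,0.5,0,0,0,0,0.5,0,0,-0.5,0,0.7,0,0,-0.9,0,1,0,0,-0.9,0,1,0,0,0,0]

```text
clock: 5.92
eef_pos: [0.5885, 0.2154, 0.2387]
tool_rot: [0.578, 0.816, -0.005, -0.005]
ft_force: [0.6, -0.4, -0.5]
grip_width: 0.086
```

```bash
python3 - <<'E'
from plan import *
import pickle
c=pickle.load(open('d2.pkl','rb'))['wrist']
def fitring(c,box):
    x0,y0,x1,y1=box; im=c['img'][y0:y1,x0:x1]; m=(im.min(2)>190).astype(np.uint8)
    cs,_=cv2.findContours(m,cv2.RETR_EXTERNAL,cv2.CHAIN_APPROX_NONE); k=max(cs,key=cv2.contourArea)
    e=cv2.fitEllipse(k); return e[0][0]+x0,e[0][1]+y0,e[1]
e=fitring(c,(255,25,390,140)); print(e, ray(c,e[0],e[1],.028)[:2])
plan([.4,0,.25],157,1)
c=cam('wrist'); cv2.imwrite('pics/w3.png',c['img'])
pix=proj(c,[[.5075,.1865,.028]])[0]; print(pix)
x,y=pix.astype(int)
e=fitring(c,(max(x-80,0),max(y-70,0),x+80,y+70)); print(e, ray(c,e[0],e[1],.028)[:2])
E
```

```text
(320.3757019042969, 82.72757720947266, (88.21944427490234, 93.6380386352539)) [0.50646319 0.18785581]
pos [0.5885 0.2154 0.2387] yaw 109.4 w 0.086 F [ 0.6 -0.4 -0.5] t 5.92 tilt [-0.013 -0.002 -1.   ] step mm 286.5
-2.35,-4.15,-0.19,-47.6
[319.59925307  92.53939431]
(np.float64(321.25721740722656), np.float64(92.48420715332031), (52.54932403564453, 55.36198043823242)) [0.50686687 0.18813301]
```

```bash
python3 -c "
from plan import *
plan([.565,-.203,.255],157,9)"
```

```text
pos [0.5873 0.215  0.2359] yaw 109.4 w 0.0854 F [-0.6 -0.4 -0. ] t 5.97 tilt [-0.018 -0.004 -1.   ] step mm 46.6
-0.72,-0.30,-0.04,-5.3
-0.69,-0.36,-0.04,-5.3
-0.65,-0.42,-0.04,-5.3
-0.61,-0.48,-0.04,-5.3
-0.56,-0.53,-0.04,-5.3
-0.51,-0.58,-0.04,-5.3
-0.45,-0.63,-0.04,-5.3
-0.39,-0.67,-0.04,-5.3
-0.33,-0.70,-0.04,-5.3
```

play_rows:
  deltas: [1,-0.72,-0.3,-0.1,-5.3,1,-0.69,-0.36,-0.1,-5.3,1,-0.65,-0.42,-0.06,-5.3,1,-0.61,-0.48,-0.04,-5.3,1,-0.56,-0.53,-0.04,-5.3,1,-0.51,-0.58,-0.04,-5.3,1,-0.45,-0.63,-0.04,-5.3,1,-0.39,-0.67,-0.04,-5.3,1,-0.33,-0.7,-0.04,-5.3,1,0,0,0,0]

```text
clock: 7.22
eef_pos: [0.5648, -0.2145, 0.2506]
tool_rot: [0.182, 0.983, -0.005, -0.022]
ft_force: [-0.2, -0.1, -0.2]
grip_width: 0.0856
```

```bash
python3 - <<'E'
from plan import *
import pickle
plan([.571,-.203,.2],157,1)
c=cam('wrist'); pickle.dump(c,open('w4.pkl','wb')); cv2.imwrite('pics/w4.png',c['img'])
s=cam('scene'); d=cam('side'); pickle.dump((s,d),open('sd4.pkl','wb'))
print(proj(c,[[.571,-.203,.092]]))
E
```

```text
pos [ 0.5648 -0.2145  0.2506] yaw 159.0 w 0.0856 F [-0.2 -0.1 -0.2] t 7.22 tilt [-0.045 -0.003 -0.999] step mm 52.2
-0.03,0.22,0.84,2.0
[[312.24663412 196.56525342]]
```

View pics/w4.png

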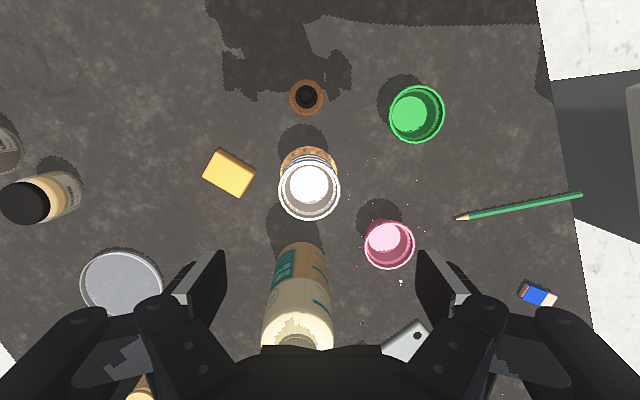

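```bash
cat > rim.py <<'E'
from plan import *
import pickle,sys
def rim(c,guess,z=.092,h=45):
    x,y=np.round(guess).astype(int); x0,y0=x-h,y-h
    im=c['img'][y0:y+h,x0:x+h]; hsv=cv2.cvtColor(im,cv2.COLOR_BGR2HSV)
    m=((hsv[...,1]<60)&(hsv[...,2]>120)).astype(np.uint8)
    cs,_=cv2.findContours(m,0,cv2.CHAIN_APPROX_NONE); k=max(cs,key=cv2.contourArea); return k.reshape(-1,2)+[x0,y0]
E
python3 - <<'E'
from rim import *
c=pickle.load(open('w4.pkl','rb'))
k=rim(c,(309,190)); P=np.array([ray(c,u,v,.092)[:2] for u,v in k])
# circle of the rim: use lower/side part, fit on plane
from scipy.optimize import least_squares
sel=k[:,1]>175
f=least_squares(lambda q:np.hypot(*(P[sel]-q[:2]).T)-q[2],[.571,-.203,.03],loss='soft_l1',f_scale=.001)
print('rim fit',f.x,k.min(0),k.max(0),abs(f.fun).max())
r=lambda u,v,z: ray(c,u,v,z)[:2].round(4)
print('dropper',r(306,97,.108),'wax',r(228,172,.018))
E
```

```text
rim fit [ 0.57176912 -0.20956674  0.03016612] [278 154] [340 220] 0.0007183557752412674
dropper [ 0.5425 -0.2912] wax [ 0.6586 -0.2489]
```

```bash
python3 -c "
from plan import *
plan([.572,-.2095,.16],159,4)"
```

```text
pos [ 0.5654 -0.2107  0.2513] yaw 159.3 w 0.0854 F [-0.5  0.4  0.1] t 7.38 tilt [-0.045 -0.002 -0.999] step mm 22.9
-0.02,0.01,0.38,0.1
-0.02,0.01,0.38,0.1
-0.02,0.01,0.38,0.1
-0.02,0.01,0.38,0.1
```

play_rows:
  deltas: [1,-0.04,0.01,0.38,0,1,-0.04,0.01,0.38,0,1,-0.04,0.01,0.38,0,1,-0.04,0.01,0.3,0,1,0,0,0,0]

```text
clock: 8.0
eef_pos: [0.5722, -0.2029, 0.1613]
tool_rot: [0.175, 0.984, -0.004, -0.023]
ft_force: [-0.3, -0.2, -0.5]
grip_width: 0.0854
```

```bash
python3 -c "
from plan import *
plan([.572,-.2095,.12],159,1); print(bot.get_obs()['joint_pos'])"
```

```text
pos [ 0.5722 -0.2029  0.1613] yaw 159.9 w 0.0854 F [-0.3 -0.2 -0.5] t 8.0 tilt [-0.046 -0.    -0.999] step mm 41.8
-0.04,-0.10,0.69,0.9
[-0.33305454  0.52377845  0.23955874  1.33007863 -0.01551718 -1.55241935]
```

play_rows:
  deltas: [1,-0.04,-0.1,0.2,0,1,0,0,0.3,0,1,0,0,0.2,0,1,0,0,0,0]

```text
clock: 8.5
eef_pos: [0.5719, -0.2087, 0.1197]
tool_rot: [0.173, 0.985, -0.005, -0.021]
ft_force: [-0.9, -0.5, 0.6]
grip_width: 0.0853
```

```bash
python3 -c "
from plan import *
plan([.572,-.2095,.0725],159,1)
c=cam('wrist');cv2.imwrite('pics/w5.png',c['img'])"
```

```text
pos [ 0.5719 -0.2087  0.1197] yaw 160.0 w 0.0853 F [-0.9 -0.5  0.6] t 8.5 tilt [-0.043 -0.002 -0.999] step mm 47.2
-0.01,-0.01,0.79,1.0
```

View pics/w5.png

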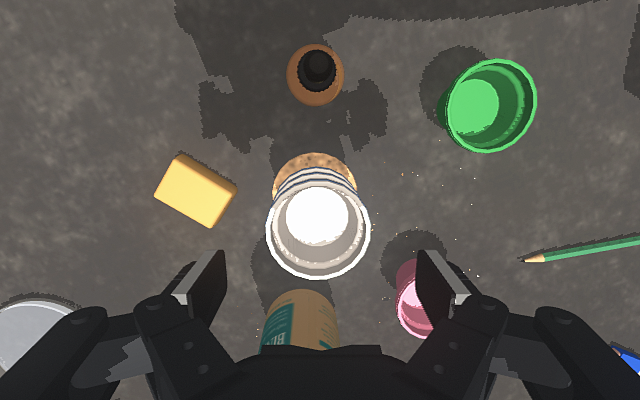

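play_rows:
  deltas: [1,-0.02,-0.01,0.3,0,1,-0.02,0,0.3,0,1,0,0,0.18,0,1,0,0,0,0]

```text
clock: 9.05
eef_pos: [0.5752, -0.2117, 0.0762]
tool_rot: [0.173, 0.985, -0.006, -0.017]
ft_force: [1.0, 0.5, 1.1]
grip_width: 0.0851
```

```bash
python3 -c "
from plan import *
plan([.572,-.2095,.0725],159,1)"
```

```text
pos [ 0.5752 -0.2117  0.0762] yaw 160.0 w 0.0851 F [1.  0.5 1.1] t 9.05 tilt [-0.035 -0.005 -0.999] step mm 5.4
0.06,0.02,0.06,1.0
```

play_rows:
  deltas: [0.85,0.05,0.02,0.06,0,0.85,0,0,0.02,0,0.85,0,0,0,0]

```text
clock: 9.43
eef_pos: [0.5737, -0.2098, 0.0733]
tool_rot: [0.173, 0.985, -0.006, -0.015]
ft_force: [0.4, -0.3, -1.2]
grip_width: 0.0726
```

```bash
python3 -c "
from plan import *
plan([.572,-.2095,.0725],159,1)"
```

```text
pos [ 0.5737 -0.2098  0.0733] yaw 160.0 w 0.0726 F [ 0.4 -0.3 -1.2] t 9.43 tilt [-0.031 -0.006 -0.999] step mm 1.9
0.03,-0.00,0.01,1.0
```

play_rows:
  deltas: [0.8,0.04,0,0.01,0,0.7,0,0,0,0,0.6,0,0,0,0,0.5,0,0,0,0,0.5,0,0,0,0,0.5,0,0,0,0]

```text
clock: 10.18
eef_pos: [0.5719, -0.2092, 0.074]
tool_rot: [0.173, 0.985, -0.006, -0.014]
ft_force: [0.4, 0.1, 1.9]
grip_width: 0.0582
```

```bash
python3 - <<'E'
from plan import *
plan([.572,-.2095,.15],159,1)
a=cam('scene')['img'][170:300,310:430]; b=cam('side')['img'][120:220,270:390]
cv2.imwrite('pics/c6.png',np.hstack([cv2.resize(a,(400,433),interpolation=2),cv2.resize(b,(400,433),interpolation=2)]))
E
```

```text
pos [ 0.5719 -0.2092  0.074 ] yaw 160.0 w 0.0582 F [0.4 0.1 1.9] t 10.18 tilt [-0.029 -0.007 -1.   ] step mm 76.0
-0.00,-0.00,-1.27,1.0
```

View pics/c6.png

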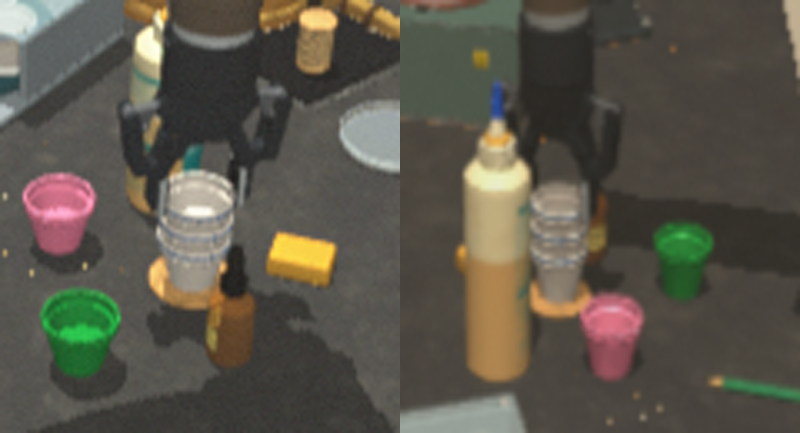

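```bash
python3 -c "
from h import *
cv2.imwrite('ref.png',cam('scene')['img'])"
```

play_rows:
  deltas: [0.5,0,0,-0.1,0,0.5,0,0,-0.1,0,0.5,0,0,0,0]

```text
clock: 10.7
eef_pos: [0.5721, -0.209, 0.0862]
tool_rot: [0.173, 0.985, -0.006, -0.014]
ft_force: [0.7, -0.5, -1.3]
grip_width: 0.0586
```

```bash
python3 - <<'E'
from plan import *
plan([.572,-.2095,.15],159,1)
c=cam('scene'); a=cv2.imread('ref.png').astype(int); b=c['img'].astype(int)
p=proj(c,[[.572,-.2095,z] for z in (.092,.072,.052,.004)]).round(1); print(p.tolist())
x=int(p[0][0])
for y in range(215,262,2): print(y,abs(a-b)[y,x-12:x+13].mean().round(1),abs(a-b)[y:y+2,x-9:x+4].max())
E
```

```text
pos [ 0.5721 -0.209   0.0862] yaw 160.0 w 0.0586 F [ 0.7 -0.5 -1.3] t 10.7 tilt [-0.03  -0.007 -1.   ] step mm 63.8
-0.00,-0.01,-1.06,1.0
[[368.3, 228.7], [367.9, 234.6], [367.5, 240.4], [366.5, 253.9]]
215 12.4 116
217 27.0 146
219 71.1 163
221 47.5 88
223 29.8 55
225 18.0 48
227 15.4 59
229 36.5 76
231 27.7 112
233 55.8 105
235 12.7 30
237 6.7 18
239 2.7 6
241 2.0 11
243 1.8 6
245 1.5 10
247 1.5 5
249 1.4 5
251 1.8 5
253 1.6 5
255 1.9 5
257 2.0 47
259 2.6 48
261 2.4 14
```

play_rows:
  deltas: [0.5,0,0,-0.3,0,0.5,0,0,-0.4,0,0.5,0,0,-0.4,0,0.5,0,0,-0.3,0,0.5,0,0,0,0]

```text
clock: 11.38
eef_pos: [0.5735, -0.208, 0.1704]
tool_rot: [0.173, 0.985, -0.006, -0.016]
ft_force: [1.2, 0.2, -0.2]
grip_width: 0.0582
```

```bash
python3 -c "
from plan import *
plan([.44,-.19,.175],159,6)"
```

```text
pos [ 0.5735 -0.208   0.1704] yaw 160.0 w 0.0582 F [ 1.2  0.2 -0.2] t 11.38 tilt [-0.034 -0.005 -0.999] step mm 22.5
0.37,-0.08,-0.01,0.2
0.37,-0.08,-0.01,0.2
0.37,-0.08,-0.01,0.2
0.36,-0.08,-0.01,0.2
0.36,-0.08,-0.01,0.2
0.36,-0.09,-0.01,0.2
```

play_rows:
  deltas: [0.5,0.37,-0.08,0,0,0.5,0.37,-0.08,0,0,0.5,0.37,-0.08,0,0,0.5,0.36,-0.08,0,0,0.5,0.36,-0.08,0,0,0.5,0.36,-0.08,0,0,0.5,0,0,0,0]

```text
clock: 12.25
eef_pos: [0.432, -0.1878, 0.1667]
tool_rot: [0.173, 0.985, -0.004, -0.022]
ft_force: [0.3, 0.6, -0.8]
grip_width: 0.0585
```

```bash
python3 -c "
from plan import *
plan([.505,.187,.165],109,12)"
```

```text
pos [ 0.432  -0.1878  0.1667] yaw 160.0 w 0.0585 F [ 0.3  0.6 -0.8] t 12.25 tilt [-0.045 -0.001 -0.999] step mm 31.8
0.08,0.52,0.00,4.3
0.12,0.52,0.00,4.3
0.16,0.51,0.00,4.3
0.20,0.49,0.00,4.3
0.23,0.48,0.00,4.3
0.27,0.46,0.00,4.3
0.30,0.44,0.00,4.3
0.33,0.41,0.00,4.3
0.36,0.39,0.00,4.3
0.39,0.36,0.00,4.3
0.41,0.33,0.00,4.3
0.44,0.30,0.00,4.3
```

play_rows:
  deltas: [0.5,0.08,0.52,0,4.3,0.5,0.12,0.52,0,4.3,0.5,0.16,0.51,0,4.3,0.5,0.2,0.49,0,4.3,0.5,0.23,0.48,0,4.3,0.5,0.27,0.46,0,4.3,0.5,0.3,0.44,0,4.3,0.5,0.33,0.41,0,4.3,0.5,0.36,0.39,0,4.3,0.5,0.39,0.36,0,4.3,0.5,0.41,0.33,0,4.3,0.5,0,0,0,0]

```text
clock: 13.75
eef_pos: [0.5154, 0.1676, 0.154]
tool_rot: [0.565, 0.825, -0.013, -0.018]
ft_force: [-0.2, -0.7, 0.2]
grip_width: 0.0582
```

```bash
python3 - <<'E'
from plan import *
import pickle
plan([.507,.1875,.1],109,3)
D={n:cam(n) for n in('scene','side','wrist')}; pickle.dump(D,open('d7.pkl','wb'))
a=D['scene']['img'][130:290,230:410]; b=D['wrist']['img']
cv2.imwrite('pics/c7.png',np.hstack([cv2.resize(a,(400,356),interpolation=2),cv2.resize(b,(400,250))[:,:] if 0 else cv2.copyMakeBorder(cv2.resize(b,(400,250),interpolation=3),0,106,0,0,0)]))
E
```

```text
pos [0.5154 0.1676 0.154 ] yaw 111.1 w 0.0582 F [-0.2 -0.7  0.2] t 13.75 tilt [-0.045 -0.    -0.999] step mm 19.4
0.12,-0.00,0.30,0.7
0.12,-0.01,0.30,0.7
0.12,-0.01,0.30,0.7
```

View pics/c7.png

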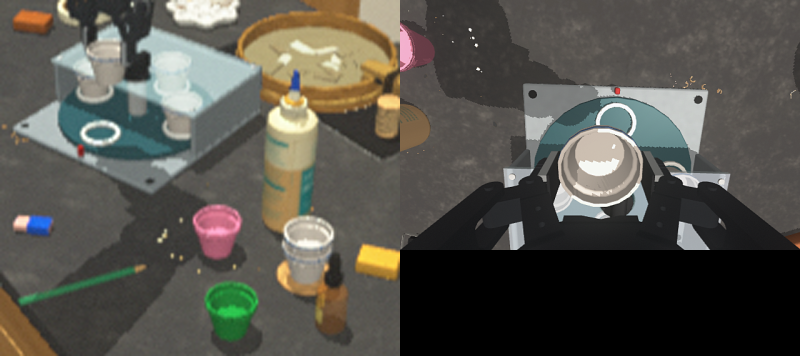

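```bash
python3 - <<'E'
from h import *
import pickle
c=pickle.load(open('d7.pkl','rb'))['wrist']
print(proj(c,[[.5154,.1676,.154],[.5154,.1676,.172],[.507,.188,.028]]))
# cup rim centre in full image approx ((600-400)*1.6,168*1.6)
im=c['img'][195:345,240:400]; g=cv2.cvtColor(im,cv2.COLOR_BGR2HSV)
m=((g[...,1]<60)&(g[...,2]>150)).astype(np.uint8); 
cs,_=cv2.findContours(m,0,1); k=max(cs,key=cv2.contourArea).reshape(-1,2)+[240,195]
print(k.min(0),k.max(0))
h=cv2.convexHull(k.astype(np.int32)).reshape(-1,2); h=h[(h[:,1]>215)]
P=np.array([ray(c,u,v,.172)[:2] for u,v in h])
from scipy.optimize import least_squares
f=least_squares(lambda q:np.hypot(*(P-q[:2]).T)-q[2],[.515,.168,.03],loss='soft_l1',f_scale=.001);print(f.x,abs(f.fun).max())
E
```

```text
[[323.91077387 256.90158018]
 [325.00074119 274.00880856]
 [345.2582817  196.34044591]]
[245 206] [396 344]
[0.52665354 0.17035257 0.03817053] 0.0023902085577369864
```

```bash
python3 - <<'E'
from plan import *
import pickle
c=pickle.load(open('d7.pkl','rb'))['wrist']
print(ray(c,320,269,.172))
g=cv2.cvtColor(c['img'],6)
for y in (255,265,275): print(y,[int(v) for v in g[y,240:268:2]],[int(v) for v in g[y,374:402:2]])
print([int(v) for v in g[196:216:2,320]],[int(v) for v in g[320:346:2,320]])
plan([.507,.1875,.1],109,3)
E
```

```text
[0.51394048 0.16469511 0.172     ]
255 [99, 100, 101, 59, 39, 38, 25, 195, 193, 191, 99, 154, 162, 163] [171, 168, 164, 103, 148, 194, 193, 130, 36, 44, 37, 101, 101, 100]
265 [105, 35, 41, 37, 37, 37, 48, 198, 193, 107, 91, 148, 167, 168] [173, 172, 156, 104, 100, 151, 197, 81, 39, 42, 41, 43, 42, 60]
275 [39, 37, 38, 37, 38, 38, 26, 194, 193, 120, 96, 92, 155, 170] [176, 157, 107, 108, 98, 191, 205, 49, 41, 41, 39, 40, 39, 37]
[115, 126, 117, 65, 126, 254, 249, 249, 182, 193] [123, 123, 115, 252, 248, 255, 133, 163, 176, 170, 200, 224, 235]
pos [0.5145 0.165  0.1544] yaw 110.9 w 0.0587 F [ 0.6  0.4 -1.5] t 13.9 tilt [-0.046 -0.001 -0.999] step mm 19.8
0.13,0.01,0.30,0.6
0.13,0.00,0.30,0.6
0.13,0.00,0.30,0.6
```

play_rows:
  deltas: [0.5,0.16,0.01,0.2,0.6,0.5,0.15,0,0.3,0.6,0.5,0.08,0,0.3,0.6,0.5,0,0,0.3,0,0.5,0,0,0,0,0.5,0,0,0,0]

```text
clock: 14.65
eef_pos: [0.5017, 0.185, 0.0846]
tool_rot: [0.583, 0.812, -0.014, -0.019]
ft_force: [-0.5, 0.6, 0.4]
grip_width: 0.0586
```

```bash
python3 -c "
from plan import *
plan([.5075,.188,.06],109,2)"
```

```text
pos [0.5017 0.185  0.0846] yaw 108.7 w 0.0586 F [-0.5  0.6  0.4] t 14.65 tilt [-0.048 -0.001 -0.999] step mm 12.7
0.01,0.05,0.21,-0.2
0.01,0.05,0.21,-0.2
```

play_rows:
  deltas: [0.5,0.02,0.11,0.15,0,0.5,0,0.02,0.1,0,0.5,0,0,0,0,0.5,0,0,0,0]

```text
clock: 15.15
eef_pos: [0.5098, 0.1891, 0.0697]
tool_rot: [0.583, 0.812, -0.013, -0.018]
ft_force: [0.5, 0.0, -0.9]
grip_width: 0.0583
```

```bash
python3 - <<'E'
from plan import *
plan([.5075,.188,.053],109,2)
D={n:cam(n) for n in('scene','wrist')}
a=D['scene']['img'][155:215,240:330]; b=D['wrist']['img'][100:400]
cv2.imwrite('pics/c8.png',np.hstack([cv2.resize(a,(400,267),interpolation=2),cv2.resize(b,(400,267)[:1]+(188,)) if 0 else cv2.resize(b,(400,267),interpolation=3)]))
E
```

```text
pos [0.5098 0.1891 0.0697] yaw 108.6 w 0.0583 F [ 0.5  0.  -0.9] t 15.15 tilt [-0.045  0.    -0.999] step mm 8.4
-0.00,-0.02,0.14,-0.2
-0.00,-0.02,0.14,-0.2
```

View pics/c8.png

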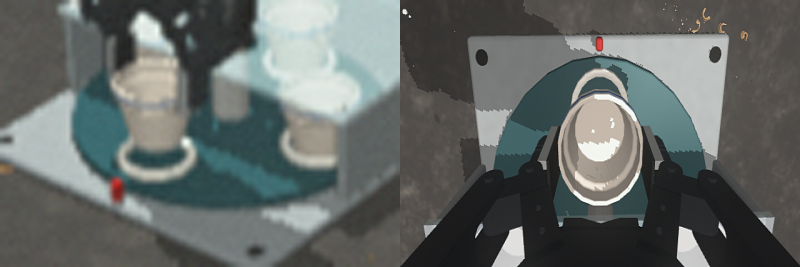

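play_rows:
  deltas: [0.5,0,-0.03,0.12,0,0.5,0,0,0.1,0,0.5,0,0,0.05,0,0.5,0,0,0,0]

```text
clock: 15.75
eef_pos: [0.5068, 0.1884, 0.0525]
tool_rot: [0.583, 0.812, -0.013, -0.018]
ft_force: [0.9, 0.0, -1.3]
grip_width: 0.0586
```

```bash
python3 -c "
from plan import *
plan([.5075,.188,.052],109,1)"
```

```text
pos [0.5068 0.1884 0.0525] yaw 108.6 w 0.0586 F [ 0.9  0.  -1.3] t 15.75 tilt [-0.045  0.    -0.999] step mm 0.9
-0.01,0.01,0.01,-0.4
```

play_rows:
  deltas: [0.5,0,0,0.03,0,0.5,0,0,0.02,0,0.5,0,0,0,0]

```text
clock: 16.12
eef_pos: [0.5075, 0.1886, 0.0528]
tool_rot: [0.583, 0.812, -0.012, -0.018]
ft_force: [0.1, -0.6, -0.1]
grip_width: 0.0583
```

play_rows:
  deltas: [0.5,0,0,0.05,0,0.5,0,0,0.05,0]

```text
clock: 16.38
eef_pos: [0.5084, 0.189, 0.052]
tool_rot: [0.583, 0.812, -0.01, -0.017]
ft_force: [-6.8, -2.7, 24.3]
grip_width: 0.0587
```

Firm contact at TCP z = 0.052, which matches the floor height. I'll ease off and release.

play_rows:
  deltas: [0.5,0,0,-0.01,0,0.5,0,0,0,0,0.75,0,0,0,0,0.85,0,0,0,0,0.9,0,0,0,0,0.95,0,0,0,0,0.95,0,0,0,0]

```text
clock: 17.25
eef_pos: [0.5086, 0.1891, 0.052]
tool_rot: [0.583, 0.812, -0.01, -0.017]
ft_force: [0.2, 0.3, -0.4]
grip_width: 0.0813
```

```bash
python3 -c "
from plan import *
plan([.5075,.188,.25],109,1)"
```

```text
pos [0.5086 0.1891 0.052 ] yaw 108.6 w 0.0813 F [ 0.2  0.3 -0.4] t 17.25 tilt [-0.039  0.003 -0.999] step mm 198.0
-0.01,-0.02,-3.30,-0.4
```

play_rows:
  deltas: [0.95,0,0,-0.15,0,0.95,0,0,-0.3,0,0.95,0,-0.02,-0.5,0,1,0,-0.02,-0.6,0,1,0,-0.02,-0.6,0,1,0,-0.1,-0.5,0,1,0,0,0,0]

```text
clock: 18.12
eef_pos: [0.5059, 0.1856, 0.2199]
tool_rot: [0.583, 0.812, -0.009, -0.016]
ft_force: [0.4, 0.8, 0.4]
grip_width: 0.0852
```

```bash
python3 - <<'E'
from plan import *
plan([.5075,.188,.25],109,1)
D={n:cam(n) for n in('scene','side','wrist')}
a=D['scene']['img'][145:275,235:405]; b=D['wrist']['img']; d=D['side']['img'][130:290,270:370]
c=D['wrist']; print(proj(c,[[.5067,.188,.07],[.5067,.188,.028]]))
cv2.imwrite('pics/c9.png',np.hstack([cv2.resize(a,(360,275),interpolation=2),cv2.resize(b[0:300,120:520],(367,275),interpolation=3)]))
cv2.imwrite('pics/w9.png',b)
E
```

```text
pos [0.5059 0.1856 0.2199] yaw 108.6 w 0.0852 F [0.4 0.8 0.4] t 18.12 tilt [-0.036  0.004 -0.999] step mm 30.3
0.03,0.04,-0.50,-0.4
[[320.29776446 192.6332155 ]
 [319.69765609 183.74608606]]
```

View pics/c9.png

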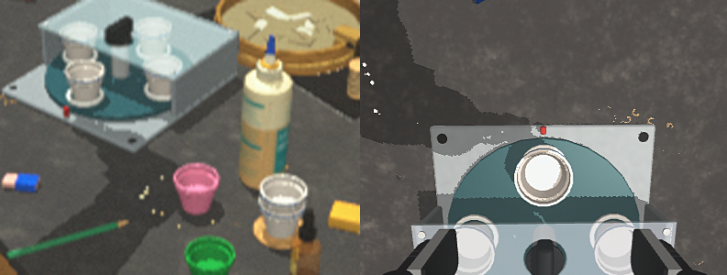

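```bash
python3 -c "
from workcell import ticket; print(ticket.job_done())"
```

```text
the job is handed in; nothing more can be done
None
```

I turned the carousel about 78° clockwise by its knob, which lined the empty well up with the red pointer. I then lifted only the top cup off the stack, carried it round the glue bottle, and lowered it into the well until it touched the floor. After that I opened the gripper, backed off and handed the job in at about 18 s; no verdict was reported.

**Last checks that passed:**
- **Well:** I measured it at about (0.507, 0.188), within roughly 2 mm of the load mark.
- **Cup height:** the arm felt the floor (24 N) at the height expected for the cup standing on it.
- **Cup position:** its rim sits within about 1 mm of the well's centre in the wrist picture.
- **The rest:** the two lower cups stand nested on the coaster. The bottles and wax block look unmoved in the last scene picture, though I only checked that by eye.

**What disagreed or was not checked:**
- **Tool tilt:** the tool drifted to about 0.045 rad off vertical during the moves. I did not measure the released cup's tilt; it looked flat.
- **Side camera:** my early readings from it differed from the scene camera by up to about 16 mm in y. I used the scene and wrist values instead.

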